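# Back up a straightedge with the clamping station's sliding stop

## Robot

A 6-joint arm with a two-finger parallel gripper is mounted at the origin on the work surface. World frame = base frame: x ahead of the robot, y to its left, z up, the work surface at z = 0. Lengths are in m, angles in rad, forces in N, time in s.
With the tool pointing down it reaches from about 0.275 to 0.825 m from the base axis. Payload 4.9 kg.
Tool frame: the origin (TCP) lies between the finger pads; the fingertips stand 25 mm ahead of it and the grasp point (between the pads) lies 6 mm ahead of it (bot.finger_overhang is the distance from the TCP to the fingertips, in m); z points along the fingers, y is the direction in which the jaws open and shut (so a half turn about z gives the same grasp; the last joint's range is limited). The gripper opens to 85 mm and grips with 20 to 120 N. Pads are 22 mm wide; open, the fingers measure 114 mm over their backs; the gripper's body (76 mm by 85 mm) begins 54 mm behind the grasp point. The pads swing forward as they close: fully open they stand 13 mm farther back than shut.
Start: joints at [1.154, 0.326, -0.193, 1.052, 0, 1.437], TCP at [0.153, 0.528, 0.256] pointing down, gripper open.
Joint ranges: [-2.65, 2.65], [-0.97, 1.79], [-1.3, 1.35], [-1.93, 2.1], [-1.47, 1.37], [-3.14, 3.14]. Speed limits (rad/s): [2.57, 2.57, 3.14, 3.14, 3.14, 3.14].

## Interface

Orientations are given as a rotation vector (axis times angle).
In Python, from bench import get_state, eyes, bot gives the robot as it stands. The module is installed in compiled form; this text tells all that it offers.
- The arm moves only by the shell command python3 -m creep 'ROWS' [FORCE]. ROWS is JSON, a list of rows, each an object with "dr": the turn, a rotation vector about the tool's x, y, z in degrees, a list of three; "offset": the shift along the tool's x, y, z in cm, a list of three; "claw": the finger opening in cm, from 0 to 8.54. In form: [{"dr": [rx, ry, rz], "offset": [dx, dy, dz], "claw": claw}, ...]. A call has 1 to 8 rows; each row is the pose to reach, as a shift and turn from the pose commanded when the call began, along the tool's axes at that moment; what a row does not reach only later rows make up. A row lasts 1/12 s, in which the tool goes at most 41.7 mm and 7.16 degrees, less where a joint would pass 70% of its speed; a pose out of reach is approached as far as the arm can. A call with a gripper value outside its range is refused whole. The fingers move at their own pace and stop on an object; FORCE is the grip in N (left out, the last holds). Time passes only in rows, so rows that repeat a pose let the fingers close. It gives the time, the measured TCP pose, the force and the opening at its end, in the units of the state.
- get_state(): the state, without advancing time (a new reading comes with each control period).
- eyes.capture(name): name is "side" or "top" or "wrist"; returns (picture, depth): 400x640x3 uint8, red, green, blue; 400x640 float32, m along the optical axis (not along the pixel's ray), 0 where there is no reading.
- eyes.camera_params(name): a dict with "fx", "fy", "cx", "cy" (pixels), "rvec" (rotation vector, rad) and "tvec" (3), from world to camera coordinates, as OpenCV has them. Camera axes: x right, y down, z forward; pixel columns grow to the right and rows downward; lengths in m; the calibration is good to about 2 mm. A picture is of the moment at which its call begins: read the wrist's pose just before it. camera_params takes no time and is no camera call; for the wrist camera it gives the pose at the moment of the call.
- bot.finish_job(): hands the job in, once; it reports no verdict.
The state is a dict: "time_s": time; "joints": joint angles; "joint_vel": joint speeds; "effort": joint torques, N m; "ee_pos": TCP position; "eef_rot": TCP orientation; "contact_force": force on the tool from outside, world axes, zero at the start; "moment": the same for the moment, N m; "gripper_width": finger opening in m.
Only numpy, scipy, OpenCV 4.12 (cv2) and the standard library are available. Lean on these libraries where they do the work, as an engineer would, in place of code of your own. Each camera call takes 0.05 s, during which the arm holds its last target. There are 200 camera calls.

## Task

Stand the aluminium straightedge on the bench, long side flush against the clamped board's edge and centred in front of the sliding stop, and let go of it. Then pull up the stop's lock plunger, slide the stop one hole towards the board and let the pin go into that hole. Finish with the gripper holding the knob pressed fully down (its spring lifts it again if you let go), with the straightedge still flush and the other loose things left where they are.

Things in the scene. Friction and masses are not known exactly. Their poses are not given: they have to be found in the camera images.
- board_edge (a point): point on the bench (height 0) at the middle of the board's straight edge, which faces the sliding stop. x runs along the edge, y points into the board (away from the stop), z up. The board is pale wood, fixed, 240 mm along x, 130 mm along y, 18 mm thick, with two dark steel hold-downs on its back
- straightedge_center (a point): centre (half-way up) of the straightedge, a loose bare aluminium box section 220 mm long (its x axis), 30 mm wide (y), 60 mm tall (z), 0.2 kg. It already stands upright on a 30 mm wide face on the open bench, centre 30 mm up. Either long side may face the board
- knob (a point): centre of the plunger's black round knob (30 mm in diameter, 16 mm high, on a 12 mm steel stem) on top of the grey stop; it moves with stop and plunger. 68 mm above the bench when pressed fully down, 72 mm at rest. The stop's body is 60 mm across the rail, 66 mm along it, its top 40 mm above the bench (a 20 mm collar round the stem reaches 44 mm)
- jaw_face (a point): middle of the front face of the stop's jaw (70 mm wide along the board edge, 3 to 40 mm above the bench), which faces the board, 60 mm ahead of the knob. At the start it is 84 mm from the board edge; one hole further, 34 mm, 4 mm clear of a flush straightedge
- slide (a joint): position of the stop along the rail, m: 0 at the start (pin in the middle hole), growing towards the board; the next holes are at +0.05 (towards the board) and -0.05. About 2 N of friction; the pin locks it to about 1.5 mm either way
- plunger (a joint): lift of knob and pin, m: 0 pressed fully down (takes about 3 N), about 0.004 at rest on its spring, pin in a hole; 0.018 at the upper stop. Spring 800 N/m: about 7 N to lift to 0.013, 11 N at the upper stop. The pin is clear of its hole above 0.012; let go between holes, it rides on the rail at about 0.0115 and drops into the next hole
- offcut: a loose pale-brown wooden offcut, 70 x 45 x 22 mm; leave it alone. Origin at the centre of its underside
- sanding_block: a loose cork sanding block, 70 x 45 x 28 mm; leave it alone. Origin at the centre of its underside
- tape_measure: a loose grey tape measure, 60 x 40 x 60 mm; leave it alone. Origin at the centre of its underside
- glue_bottle: a loose white glue bottle, 56 mm in diameter, 150 mm tall; leave it alone. Origin at the centre of its underside
- mallet: a loose wooden mallet lying on its side, handle 24 mm thick along its x axis, head 60 x 110 x 60 mm, 290 mm long overall; leave it alone. Origin at the centre of its underside
- screwdriver: a loose screwdriver lying on the bench; leave it alone. Origin at the centre of its underside
- spacer: a small loose dark wooden spacer, 50 x 30 x 20 mm, lying on top of the clamped board; leave it alone. Origin at the centre of its underside
- straightedge: the same straightedge; origin at the centre of its underside, axes as above
- station: the fixed clamping station that bears board, rail and stop; origin and axes are those of point board_edge. A low steel rail (36 mm wide, 16 mm high) lies along the line x = 0 from y = -50 to -250 mm, with three 11 mm pin holes 50 mm apart; the grey sliding stop rides on it
Things that resemble listed ones, but are neither listed nor needed, are in the scene too. Of the things that look like the straightedge, the largest one is meant.

How it is judged:
By the outcome, as a careful person would: the job done as asked, in the order asked, and still so for the second after the job is handed in, while the arm keeps its last pose, push and grip.
It also fails if it takes over 48 s, if anything falls off the work surface, if the arm or the gripper's body presses on something with over 40 N, if the wrist force passes 120 N, or if a joint passes its speed limit or range.

## Working session

There is one attempt and no reset: what is moved stays moved. The work goes in short steps, Python scripts to look and compute and a shell command to move; the robot and the scene stay as the last step left them, time stands still between calls to the robot, and variables do not carry over. Pictures are saved under pics/ and viewed, about 8 in all and at most 12, crops included, and the job is handed in when it is done.

```bash
mkdir -p pics; cat > h.py <<'E'
import numpy as np, cv2
from scipy.spatial.transform import Rotation as R
from bench import get_state, eyes, bot
def cap(n):
    p=eyes.camera_params(n); im,d=eyes.capture(n); return im,d,p
def cam(p):
    Rm=R.from_rotvec(np.ravel(p["rvec"])).as_matrix(); return Rm,np.ravel(p["tvec"])
def ray(p,u,v,z):
    Rm,t=cam(p); c=-Rm.T@t; d=Rm.T@np.array([(u-p["cx"])/p["fx"],(v-p["cy"])/p["fy"],1]); return c+d*(z-c[2])/d[2]
def cloud(p,d):
    v,u=np.indices(d.shape); P=np.stack([(u-p["cx"])/p["fx"]*d,(v-p["cy"])/p["fy"]*d,d],-1)
    Rm,t=cam(p); W=(P-t)@Rm; W[d==0]=np.nan; return W
def proj(p,X):
    return cv2.projectPoints(np.float64(X).reshape(-1,1,3),np.ravel(p["rvec"]),np.ravel(p["tvec"]),np.array([[p["fx"],0,p["cx"]],[0,p["fy"],p["cy"]],[0,0,1]]),None)[0][:,0]
def save(n,im): cv2.imwrite("pics/"+n,im[...,::-1])
def tool(Xw,Rw=None):
    s=get_state(); T=R.from_rotvec(s["eef_rot"]); return T.inv().apply(np.array(Xw)-s["ee_pos"])*100
E
python3 - <<'E'
from h import *
s=get_state(); print({k:np.round(v,3) for k,v in s.items()}); print(R.from_rotvec(s["eef_rot"]).as_matrix().round(3))
for n in("top","side"):
    im,d,p=cap(n); save(n+"0.png",im); np.savez(n+"0.npz",im=im,d=d,**p); print(n,(-cam(p)[0].T@cam(p)[1]).round(3),p["fx"])
E
```

```text
{'time_s': np.float64(0.0), 'joints': array([ 1.154,  0.327, -0.194,  1.052,  0.   ,  1.437]), 'joint_vel': array([-0.   , -0.   ,  0.   ,  0.   ,  0.   ,  0.001]), 'effort': array([ 0.0000e+00, -4.4340e+01,  2.6244e+01,  1.5000e-02, -0.0000e+00,
       -0.0000e+00]), 'ee_pos': array([0.153, 0.528, 0.256]), 'eef_rot': array([-4.43e-01, -3.11e+00,  3.00e-03]), 'contact_force': array([-0.078,  0.047, -0.277]), 'moment': array([-0.019, -0.017, -0.03 ]), 'gripper_width': np.float64(0.085)}
[[-0.96   0.279 -0.001]
 [ 0.279  0.96  -0.002]
 [ 0.    -0.002 -1.   ]]
top [ 0.415 -0.101  1.442] 486.4318579399
side [0.384 0.676 0.744] 382.05058202882077
```

View pics/top0.png

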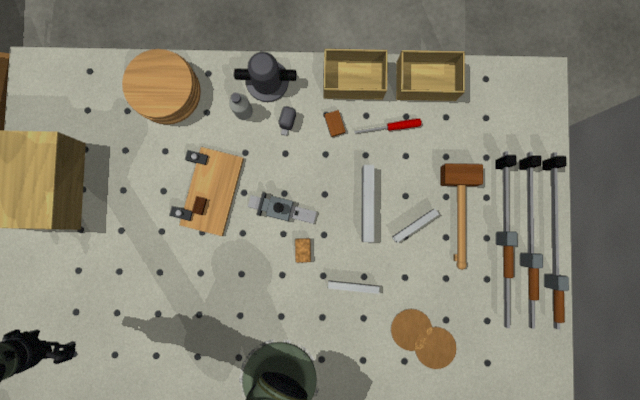

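View pics/side0.png

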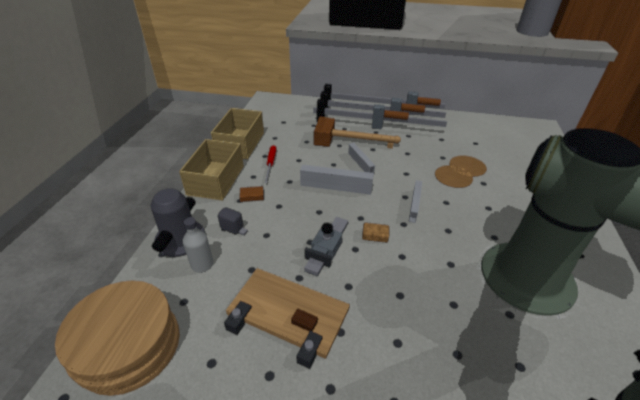

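Top view: three pale metal bars could be the straightedge: (370,204), about 77 px long; (415,225), about 50 px; (355,287), about 53 px. The largest is at (370,204). The board's edge runs from (243,158) to (224,235), the stop is at (278,207), and the rail lies at (248..316, 200..215). I'll measure these and make a close crop.

```bash
python3 - <<'E'
from h import *
z=np.load("top0.npz"); p={k:z[k] for k in("fx","fy","cx","cy","rvec","tvec")}; p={k:(float(v) if v.ndim==0 else v) for k,v in p.items()}
W=cloud(p,z["d"]); im=z["im"]
def rect(box,lo,hi):
    u0,v0,u1,v1=box; m=np.zeros(W.shape[:2],bool); m[v0:v1,u0:u1]=1
    m&=(W[...,2]>lo)&(W[...,2]<hi); n,l,st,c=cv2.connectedComponentsWithStats(m.astype(np.uint8)); k=1+np.argmax(st[1:,4]); m=l==k
    P=W[m]; r=cv2.minAreaRect(P[:,:2].astype(np.float32)); print(box,m.sum(),"z",np.median(P[:,2]).round(4),"c",np.round(r[0],4),"sz",np.round(r[1],4),"ang",round(r[2],2)); print(cv2.boxPoints(r).round(3).tolist())
rect((340,150,390,260),.05,.07)
rect((390,195,445,250),.01,.1)
rect((320,275,385,300),.01,.1)
rect((170,140,248,245),.012,.024)
rect((240,180,330,230),.06,.1)
rect((240,180,330,230),.033,.05)
rect((240,180,330,230),.01,.022)
print("bench",np.nanmedian(W[300:330,400:480,2]))
c=im[140:260,170:450]; save("c.png",cv2.resize(c,None,fx=2.8,fy=2.8,interpolation=cv2.INTER_CUBIC))
E
```

```text
(340, 150, 390, 260) 845 z 0.0607 c [ 0.5125 -0.2437] sz [0.2174 0.0299] ang 0.55
[[0.40400001406669617, -0.23000000417232513], [0.40400001406669617, -0.25999999046325684], [0.6209999918937683, -0.257999986410141], [0.6209999918937683, -0.2280000001192093]]
(390, 195, 445, 250) 396 z 0.0397 c [ 0.4508 -0.3853] sz [0.0275 0.1458] ang 35.68
[[0.3970000147819519, -0.33399999141693115], [0.4819999933242798, -0.453000009059906], [0.5040000081062317, -0.43700000643730164], [0.4189999997615814, -0.3179999887943268]]
(320, 275, 385, 300) 408 z 0.0398 c [ 0.2728 -0.2059] sz [0.1448 0.0203] ang 85.18
[[0.25699999928474426, -0.2770000100135803], [0.2770000100135803, -0.27900001406669617], [0.289000004529953, -0.13500000536441803], [0.26899999380111694, -0.13300000131130219]]
(170, 140, 248, 245) 3078 z 0.0186 c [0.5426 0.2146] sz [0.1317 0.2403] ang 76.53
[[0.4099999964237213, 0.17900000512599945], [0.6439999938011169, 0.12300000339746475], [0.675000011920929, 0.25099998712539673], [0.4410000145435333, 0.3070000112056732]]
(240, 180, 330, 230) 90 z 0.0811 c [0.4943 0.0105] sz [0.0273 0.0277] ang 45.54
[[0.4749999940395355, 0.009999999776482582], [0.4950000047683716, -0.008999999612569809], [0.5139999985694885, 0.010999999940395355], [0.49399998784065247, 0.029999999329447746]]
(240, 180, 330, 230) 537 z 0.0403 c [0.497  0.0247] sz [0.0931 0.0672] ang 76.52
[[0.45399999618530273, -0.013000000268220901], [0.5189999938011169, -0.02800000086426735], [0.5410000085830688, 0.06199999898672104], [0.4749999940395355, 0.07800000160932541]]
(240, 180, 330, 230) 276 z 0.0163 c [ 0.4805 -0.0564] sz [0.0729 0.0386] ang 77.04
[[0.45399999618530273, -0.08799999952316284], [0.4909999966621399, -0.09600000083446503], [0.5080000162124634, -0.02500000037252903], [0.4699999988079071, -0.017000000923871994]]
bench 0.0011969095377795922
```

View pics/c.png

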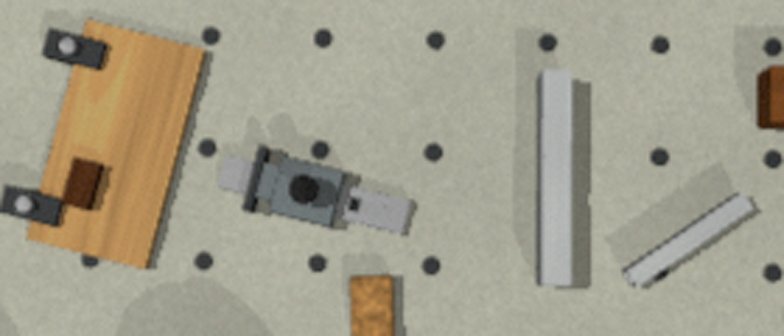

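The crop confirms the choice. The bar at (370,204) is 217 x 30 mm with its top at 61 mm, while the other two are about 146 mm long and 40 mm high. The knob measures 144 mm from the board's edge, as it should. Now I'll move over the straightedge.

```bash
python3 -m creep '[{"dr":[0,0,-4],"offset":[-2.2,-2.5,0],"claw":8.5},{"dr":[0,0,-10],"offset":[-4.9,-5.6,0],"claw":8.5},{"dr":[0,0,-16.7],"offset":[-7.6,-8.7,0],"claw":8.5},{"dr":[0,0,-16.7],"offset":[-10.3,-11.8,0],"claw":8.5},{"dr":[0,0,-16.7],"offset":[-13,-14.9,0],"claw":8.5},{"dr":[0,0,-16.7],"offset":[-15.7,-18,0],"claw":8.5},{"dr":[0,0,-16.7],"offset":[-18.4,-21.1,0],"claw":8.5},{"dr":[0,0,-16.7],"offset":[-21.1,-24.2,0],"claw":8.5}]' 30
python3 -c "
from h import *
print(tool([.5125,-.2437,.13]),get_state()['contact_force'],R.from_rotvec(get_state()['eef_rot']).as_matrix().round(3).tolist())"
```

```text
time_s: 0.77
ee_pos: [0.2886, 0.2351, 0.2562]
eef_rot: [-0.015, 3.141, -0.0]
contact_force: [1.4, 0.5, 0.1]
gripper_width: 0.0853
[-21.93583169 -48.08428482  12.62423776] [1.44576122 0.47815276 0.09762106] [[-1.0, -0.009, 0.0], [-0.009, 1.0, -0.0], [-0.0, -0.0, -1.0]]
```

```bash
python3 -m creep '[{"dr":[0,0,0],"offset":[-1.7,-3.7,0],"claw":8.5},{"dr":[0,0,0],"offset":[-3.4,-7.4,0],"claw":8.5},{"dr":[0,0,0],"offset":[-5.1,-11.1,0],"claw":8.5},{"dr":[0,0,0],"offset":[-6.8,-14.8,0],"claw":8.5},{"dr":[0,0,0],"offset":[-8.5,-18.5,0],"claw":8.5},{"dr":[0,0,0],"offset":[-10.2,-22.2,0],"claw":8.5},{"dr":[0,0,0],"offset":[-11.9,-25.9,0],"claw":8.5},{"dr":[0,0,0],"offset":[-13.6,-29.6,0],"claw":8.5}]'
python3 -m creep '[{"dr":[0,0,0],"offset":[-1.7,-3.7,1],"claw":8.5},{"dr":[0,0,0],"offset":[-3.3,-7.2,2],"claw":8.5},{"dr":[0,0,0],"offset":[-4.9,-10.7,3],"claw":8.5},{"dr":[0,0,0],"offset":[-6.4,-14,4],"claw":8.5},{"dr":[0,0,0],"offset":[-7.6,-16.5,5],"claw":8.5},{"dr":[0,0,0],"offset":[-8,-17.5,6],"claw":8.5},{"dr":[0,0,0],"offset":[-8,-17.5,6],"claw":8.5}]'
python3 - <<'E'
from h import *
im,d,p=cap("wrist"); save("w1.png",im)
W=cloud(p,d); m=(W[...,2]>.05)&(W[...,2]<.07)&(abs(W[...,1]+.244)<.08)
m=cv2.morphologyEx(m.astype(np.uint8),cv2.MORPH_OPEN,np.ones((3,3)))>0
n,l,st,c=cv2.connectedComponentsWithStats(m.astype(np.uint8)); k=1+np.argmax(st[1:,4]);P=W[l==k]
print(st[k],np.median(P[:,2]),cv2.minAreaRect(P[:,:2].astype(np.float32)))
s=get_state();print(s["ee_pos"],tool([.5125,-.2437,.05]))
E
```

```text
time_s: 1.43
ee_pos: [0.4273, -0.06, 0.2562]
eef_rot: [0.012, -3.141, -0.0]
contact_force: [1.9, 0.4, 0.5]
gripper_width: 0.0852
time_s: 2.02
ee_pos: [0.508, -0.2336, 0.1935]
eef_rot: [0.009, -3.139, -0.003]
contact_force: [-0.3, -0.1, 0.5]
gripper_width: 0.0847
[  280    46    45   276 10998] 0.06024386405239786 ((0.5118007659912109, -0.24459579586982727), (0.22028805315494537, 0.030079953372478485), 0.550240695476532)
[ 0.50749143 -0.23193335  0.19450318] [-0.53777185 -1.21611116 14.44572518]
```

View pics/w1.png

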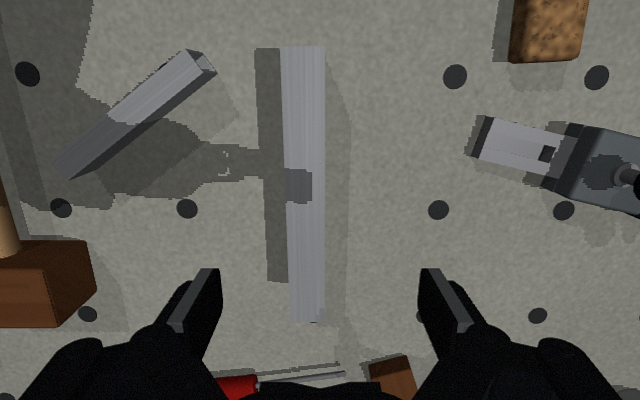

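The wrist view shows the bar, 220 x 30 mm, at (303,185), clear between the fingers, with centre (0.512,-0.2446). Now I'll descend.

```bash
python3 -m creep '[{"dr":[0,0,0],"offset":[-0.2,-0.5,3],"claw":7},{"dr":[0,0,0],"offset":[-0.4,-1,6],"claw":7},{"dr":[0,0,0],"offset":[-0.4,-1.2,8],"claw":7},{"dr":[0,0,0],"offset":[-0.4,-1.2,8.5],"claw":7},{"dr":[0,0,0],"offset":[-0.4,-1.2,8.5],"claw":7}]'
python3 -c "
from h import *
s=get_state();print(s['ee_pos'],R.from_rotvec(s['eef_rot']).as_matrix()[:,1],tool([.512,-.2446,.05]))"
```

```text
time_s: 2.48
ee_pos: [0.5113, -0.2419, 0.1105]
eef_rot: [0.016, -3.139, -0.004]
contact_force: [-0.5, -0.4, 0.6]
gripper_width: 0.0701
[ 0.51129284 -0.24192343  0.11047608] [-0.01008853  0.99994617  0.00242513] [-0.08620391 -0.28302251  6.04670781]
```

```bash
python3 -m creep '[{"dr":[0,0,0],"offset":[-0.1,-0.2,2.5],"claw":7},{"dr":[0,0,0],"offset":[-0.1,-0.3,4.5],"claw":7},{"dr":[0,0,0],"offset":[-0.1,-0.3,5.8],"claw":6},{"dr":[0,0,0],"offset":[-0.1,-0.3,6],"claw":4},{"dr":[0,0,0],"offset":[-0.1,-0.3,6],"claw":2},{"dr":[0,0,0],"offset":[-0.1,-0.3,6],"claw":2},{"dr":[0,0,0],"offset":[-0.1,-0.3,6],"claw":2},{"dr":[0,0,0],"offset":[-0.1,-0.3,6],"claw":2}]' 40
```

```text
time_s: 3.15
ee_pos: [0.5147, -0.2474, 0.053]
eef_rot: [-0.014, 3.139, -0.002]
contact_force: [-0.4, 2.3, 5.1]
gripper_width: 0.0295
```

```bash
python3 -m creep '[{"dr":[0,0,0],"offset":[0,0,-2],"claw":2},{"dr":[0,0,0],"offset":[0,0,-5],"claw":2},{"dr":[0,0,0],"offset":[0,0,-8.5],"claw":2},{"dr":[0,0,3],"offset":[0,1,-11],"claw":2},{"dr":[0,0,7],"offset":[0,4,-12],"claw":2},{"dr":[0,0,11],"offset":[0,7.5,-12],"claw":2},{"dr":[0,0,14],"offset":[0,11,-12],"claw":2},{"dr":[0,0,14],"offset":[0,14.5,-12],"claw":2}]'
python3 -c "
from h import *
s=get_state();print(s['ee_pos'],R.from_rotvec(s['eef_rot']).as_matrix()[:,1],tool([.5235,.128,.165]))"
```

```text
time_s: 3.82
ee_pos: [0.5124, -0.1011, 0.1722]
eef_rot: [0.374, 3.118, -0.0]
contact_force: [0.5, 0.2, -2.7]
gripper_width: 0.0295
[ 0.51241386 -0.10110789  0.17220294] [ 2.36399550e-01  9.71655924e-01 -1.35001020e-04] [ 4.33995546 22.52357661  0.71089373]
```

```bash
python3 -m creep '[{"dr":[0,0,0],"offset":[0.7,3.6,0],"claw":2},{"dr":[0,0,0],"offset":[1.5,7.4,0],"claw":2},{"dr":[0,0,0],"offset":[2.2,11.2,0],"claw":2},{"dr":[0,0,0],"offset":[3,15,0],"claw":2},{"dr":[0,0,0],"offset":[3.6,18.5,0],"claw":2},{"dr":[0,0,0],"offset":[4.1,20.8,0],"claw":2},{"dr":[0,0,0],"offset":[4.3,21.8,0],"claw":2},{"dr":[0,0,0],"offset":[4.3,21.8,0],"claw":2}]'
python3 - <<'E'
from h import *
im,d,p=cap("top"); W=cloud(p,d); save("t2.png",cv2.resize(im[130:260,150:380],None,fx=3.2,fy=3.2,interpolation=cv2.INTER_CUBIC))
im,d,p=cap("wrist"); save("w2.png",im); W=cloud(p,d)
Y=np.array([.2345,.972]);X=np.array([.972,-.2345]);E=np.array([.527,.151])
q=(W[...,:2]-E); sx=q@X; sy=q@Y
m=(W[...,2]>.012)&(W[...,2]<.024)&(sy>-.02)&(sy<.1)&(abs(sx)<.13)
if m.any():
  # edge pts: min sy per sx bin
  b=np.round(sx[m]/.01); 
  for k in sorted(set(b)): 
    t=sy[m][b==k]; 
    if len(t)>20: print(int(k),np.percentile(t,1).round(4),end="; ")
s=get_state();print(s['ee_pos'],R.from_rotvec(s['eef_rot']).as_matrix()[:,1],s["contact_force"])
E
```

```text
time_s: 4.48
ee_pos: [0.5215, 0.122, 0.1717]
eef_rot: [0.364, 3.12, 0.001]
contact_force: [1.1, 0.1, -2.0]
gripper_width: 0.029
-12 0.0066; -11 0.0069; -10 0.0068; -9 0.0067; -8 0.0068; -7 0.0064; -6 0.0066; -5 0.0065; -4 0.0066; -3 0.0066; -2 0.0067; -1 0.0071; 0 0.0069; 1 0.007; 2 0.0071; 3 0.0069; 4 0.007; 5 0.0072; 6 0.0076; 7 0.0147; 8 0.0295; 9 0.0334; 10 0.0368; 11 0.0409; 12 0.0495; [0.52152313 0.11950061 0.17141941] [ 2.33098500e-01  9.72452793e-01 -8.09256060e-04] [-0.17304667 -0.75457929 -1.74485314]
```

View pics/w2.png

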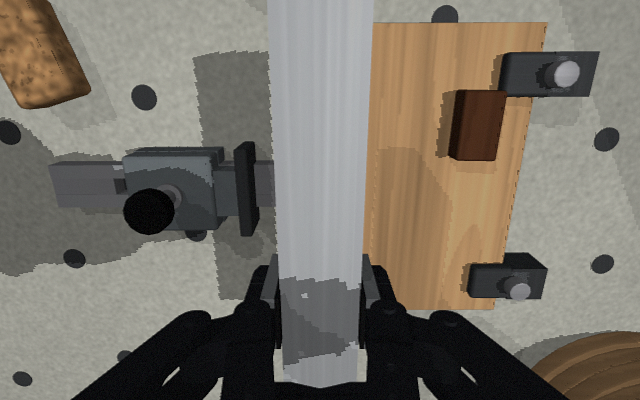

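The wrist view shows the bar between the jaw face at (247,190) and the board's edge at x of about 370 px, parallel to the edge. Moving 7 mm forward, then down.

```bash
python3 -m creep '[{"dr":[0,0,0],"offset":[0,0.7,1],"claw":2},{"dr":[0,0,0],"offset":[0,0.7,3.5],"claw":2},{"dr":[0,0,0],"offset":[0,0.7,6.5],"claw":2},{"dr":[0,0,0],"offset":[0,0.7,9],"claw":2},{"dr":[0,0,0],"offset":[0,0.7,10.5],"claw":2},{"dr":[0,0,0],"offset":[0,0.7,11.2],"claw":2},{"dr":[0,0,0],"offset":[0,0.7,11.4],"claw":2},{"dr":[0,0,0],"offset":[0,0.7,11.4],"claw":2}]'
python3 -m creep '[{"dr":[0,0,0],"offset":[0,0,0],"claw":2},{"dr":[0,0,0],"offset":[0,0,0],"claw":2}]'
python3 -c "
from h import *
s=get_state();print(s['ee_pos'],R.from_rotvec(s['eef_rot']).as_matrix()[:,1],tool([.5261,.1358,.053]))"
```

```text
time_s: 5.25
ee_pos: [0.5233, 0.126, 0.057]
eef_rot: [-0.371, -3.119, 0.0]
contact_force: [-0.4, -0.6, -2.0]
gripper_width: 0.0292
time_s: 5.42
ee_pos: [0.5244, 0.1266, 0.0585]
eef_rot: [0.37, 3.117, 0.001]
contact_force: [0.4, -0.8, -1.0]
gripper_width: 0.0292
[0.52437955 0.12656856 0.05846986] [2.33865483e-01 9.72268665e-01 7.60844944e-04] [0.04985617 0.93736283 0.54758769]
```

```bash
python3 -m creep '[{"dr":[0,0,0],"offset":[0,0.2,0.2],"claw":2},{"dr":[0,0,0],"offset":[0,0.4,0.4],"claw":2},{"dr":[0,0,0],"offset":[0,0.6,0.5],"claw":2},{"dr":[0,0,0],"offset":[0,0.8,0.5],"claw":2},{"dr":[0,0,0],"offset":[0,0.8,0.5],"claw":2}]'
python3 -m creep '[{"dr":[0,0,0],"offset":[0,0.1,0],"claw":2},{"dr":[0,0,0],"offset":[0,0.2,0],"claw":2},{"dr":[0,0,0],"offset":[0,0.2,0],"claw":2}]'
```

```text
time_s: 5.83
ee_pos: [0.5256, 0.1343, 0.053]
eef_rot: [0.369, 3.119, -0.002]
contact_force: [-2.2, -2.1, 5.4]
gripper_width: 0.0291
time_s: 6.08
ee_pos: [0.5258, 0.1351, 0.053]
eef_rot: [0.369, 3.119, -0.006]
contact_force: [-2.0, -7.2, 7.3]
gripper_width: 0.0294
```

```bash
python3 -m creep '[{"dr":[0,0,0],"offset":[0,0.1,0],"claw":2},{"dr":[0,0,0],"offset":[0,0.2,0],"claw":2},{"dr":[0,0,0],"offset":[0,0.2,0],"claw":2},{"dr":[0,0,0],"offset":[0,0.2,0],"claw":2}]'
python3 - <<'E'
from h import *
s=get_state();print(s["contact_force"],s["moment"],s["ee_pos"])
im,d,p=cap("side"); W=cloud(p,d)
m=(W[...,2]>.055)&(W[...,2]<.066)&(np.hypot(W[...,0]-.5235,W[...,1]-.136)<.13)
P=W[m][:,:2].astype(np.float32); print(len(P),cv2.minAreaRect(P))
save("s3.png",cv2.resize(im[200:370,200:400],None,fx=4,fy=3.5,interpolation=cv2.INTER_CUBIC))
E
```

```text
time_s: 6.42
ee_pos: [0.5259, 0.1355, 0.053]
eef_rot: [0.369, 3.119, -0.011]
contact_force: [-3.2, -10.3, 9.1]
gripper_width: 0.0295
[ -3.16877039 -10.33269125   9.13714342] [-2.29423381  0.72152652  0.61502741] [0.52591761 0.13554152 0.05301576]
947 ((0.5244807600975037, 0.1327943652868271), (0.17998233437538147, 0.1782442033290863), 29.767398834228516)
```

View pics/s3.png

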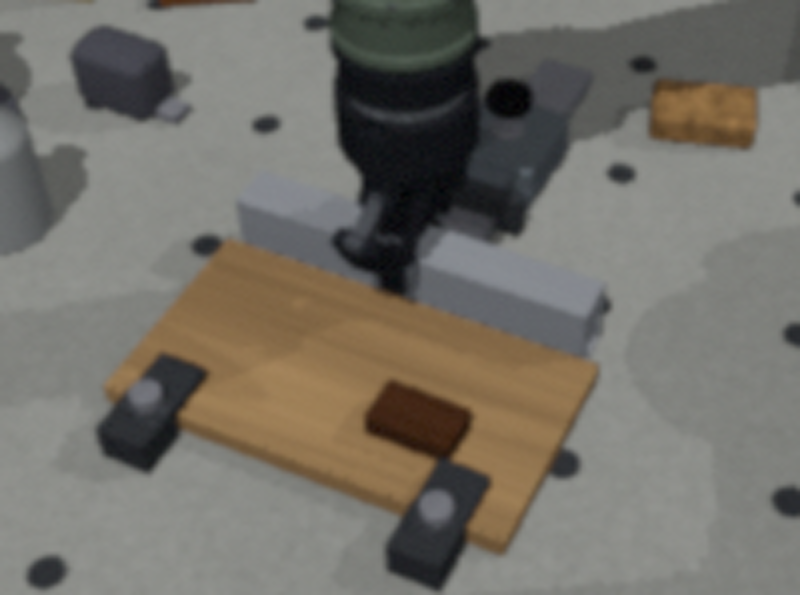

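Side view: the bar stands against the board's edge along its whole length with no visible gap. I'll ease the push and open just past the bar.

```bash
python3 -m creep '[{"dr":[0,0,0],"offset":[0,-0.1,-0.1],"claw":2},{"dr":[0,0,0],"offset":[0,-0.2,-0.15],"claw":2},{"dr":[0,0,0],"offset":[0,-0.2,-0.15],"claw":3.5},{"dr":[0,0,0],"offset":[0,-0.2,-0.15],"claw":4.5},{"dr":[0,0,0],"offset":[0,-0.2,-0.15],"claw":5},{"dr":[0,0,0],"offset":[0,-0.2,-0.15],"claw":5}]'
python3 -m creep '[{"dr":[0,0,0],"offset":[0,0,-1],"claw":5},{"dr":[0,0,0],"offset":[0,0,-3],"claw":5},{"dr":[0,0,0],"offset":[0,0,-6],"claw":5},{"dr":[0,0,0],"offset":[0,-1,-9],"claw":5},{"dr":[0,0,0],"offset":[0,-3,-10],"claw":5},{"dr":[0,0,0],"offset":[0,-4,-10],"claw":5},{"dr":[0,0,0],"offset":[0,-4,-10],"claw":6},{"dr":[0,0,0],"offset":[0,-4,-10],"claw":7}]'
python3 - <<'E'
from h import *
s=get_state();print(s["ee_pos"],R.from_rotvec(s['eef_rot']).as_matrix().round(4).tolist())
im,d,p=cap("wrist"); W=cloud(p,d); save("w4.png",im)
Y=np.array([.2345,.972]);X=np.array([.972,-.2345]);E=np.array([.527,.151])
q=(W[...,:2]-E); sx=q@X; sy=q@Y; z=W[...,2]
for nm,m in(("bar",(z>.054)&(z<.066)&(abs(sy)<.05)),("board",(z>.013)&(z<.023)&(sy>-.005)&(sy<.1)),("knob",(z>.07)&(z<.09)&(sy<-.11)&(abs(sx)<.04))):
    m=cv2.morphologyEx(m.astype(np.uint8),cv2.MORPH_OPEN,np.ones((3,3)))>0
    P=np.c_[sx[m],sy[m],z[m]]
    if len(P)<30: print(nm,len(P)); continue
    print(nm,len(P),np.percentile(P,[.5,50,99.5],axis=0).round(4).tolist(),cv2.minAreaRect(P[:,:2].astype(np.float32)))
    b=np.round(P[:,0]/.03)
    if nm!="knob": print([(int(k)*30,*np.percentile(P[b==k][:,1],[1,99]).round(4)) for k in sorted(set(b))])
E
```

```text
time_s: 6.97
ee_pos: [0.5258, 0.1369, 0.0539]
eef_rot: [0.369, 3.12, 0.001]
contact_force: [0.6, -0.4, 0.7]
gripper_width: 0.05
time_s: 7.63
ee_pos: [0.5156, 0.0974, 0.1532]
eef_rot: [-0.371, -3.118, -0.001]
contact_force: [0.3, -0.2, -0.0]
gripper_width: 0.0693
[0.51559833 0.09735364 0.15322855] [[-0.9721, 0.2346, -0.0011], [0.2346, 0.9721, 0.0007], [0.0012, 0.0004, -1.0]]
bar 15495 [[-0.1097, -0.0309, 0.0556], [-0.026, -0.0161, 0.0602], [0.1078, -0.0009, 0.0619]] ((6.171315908432007e-05, -0.01567961648106575), (0.22101141512393951, 0.030578188598155975), 0.11503778398036957)
[(-120, np.float64(-0.031), np.float64(-0.0013)), (-90, np.float64(-0.031), np.float64(-0.0013)), (-60, np.float64(-0.0309), np.float64(-0.0012)), (-30, np.float64(-0.0308), np.float64(-0.0011)), (0, np.float64(-0.0307), np.float64(-0.0011)), (30, np.float64(-0.0307), np.float64(-0.001)), (60, np.float64(-0.0306), np.float64(-0.0009)), (90, np.float64(-0.0305), np.float64(-0.0008)), (120, np.float64(-0.0305), np.float64(-0.0007))]
board 30771 [[-0.1209, 0.0095, 0.0165], [-0.0302, 0.0536, 0.0183], [0.1127, 0.0993, 0.0202]] ((-0.0018752366304397583, 0.049662996083498), (0.2397398203611374, 0.10115671902894974), 0.1822860985994339)
[(-120, np.float64(0.0011), np.float64(0.0988)), (-90, np.float64(0.0106), np.float64(0.0989)), (-60, np.float64(0.0104), np.float64(0.0696)), (-30, np.float64(0.0106), np.float64(0.0964)), (0, np.float64(0.0108), np.float64(0.0989)), (30, np.float64(0.0109), np.float64(0.0991)), (60, np.float64(0.0119), np.float64(0.0991)), (90, np.float64(0.0121), np.float64(0.0995)), (120, np.float64(0.0106), np.float64(0.0992))]
knob 2044 [[-0.015, -0.1576, 0.0705], [-0.0023, -0.1421, 0.08], [0.0134, -0.1294, 0.0817]] ((-0.00038403552025556564, -0.14372223615646362), (0.02924744039773941, 0.02963067777454853), 88.10676574707031)
```

View pics/w4.png

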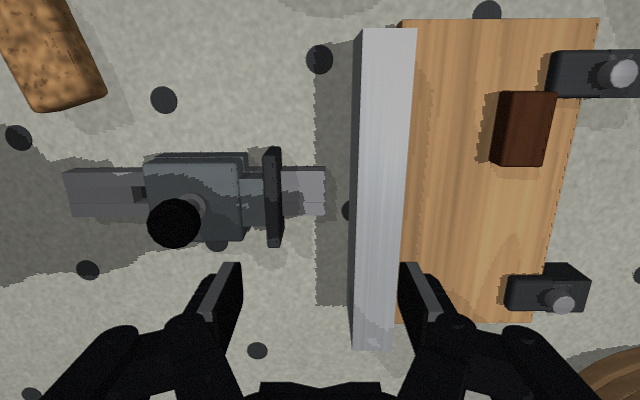

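The released bar is flush: its face is within 0.5 mm of one line along the edge, at 0.1° to it, and its centre is 0.06 mm off x = 0. The knob is at (175,222) px, at (0.4929,0.0114). Moving over it.

```bash
python3 -m creep '[{"dr":[0,0,0],"offset":[0,-2,0],"claw":7},{"dr":[0,0,0],"offset":[0.1,-5,0],"claw":7},{"dr":[0,0,0],"offset":[0.2,-7.5,0],"claw":7},{"dr":[0,0,0],"offset":[0.2,-8.6,1],"claw":7},{"dr":[0,0,0],"offset":[0.2,-8.8,3],"claw":7},{"dr":[0,0,0],"offset":[0.2,-8.8,4],"claw":7},{"dr":[0,0,0],"offset":[0.2,-8.8,4],"claw":7}]'
python3 -c "
from h import *
s=get_state();print(tool([.4929,.0114,.076]))"
```

```text
time_s: 8.27
ee_pos: [0.4914, 0.0131, 0.1108]
eef_rot: [-0.368, -3.114, -0.001]
contact_force: [-0.4, 0.9, 0.0]
gripper_width: 0.0701
[-0.20886747 -0.13187076  3.47807564]
```

```bash
python3 -m creep '[{"dr":[0,0,0],"offset":[-0.1,-0.1,1.5],"claw":7},{"dr":[0,0,0],"offset":[-0.2,-0.1,2.8],"claw":7},{"dr":[0,0,0],"offset":[-0.2,-0.1,3.4],"claw":5},{"dr":[0,0,0],"offset":[-0.2,-0.1,3.4],"claw":4},{"dr":[0,0,0],"offset":[-0.2,-0.1,3.4],"claw":2},{"dr":[0,0,0],"offset":[-0.2,-0.1,3.4],"claw":2},{"dr":[0,0,0],"offset":[-0.2,-0.1,3.4],"claw":2},{"dr":[0,0,0],"offset":[-0.2,-0.1,3.4],"claw":2}]' 80
```

```text
time_s: 8.93
ee_pos: [0.4954, 0.0113, 0.0803]
eef_rot: [0.369, 3.12, 0.001]
contact_force: [-1.7, 1.6, -0.3]
gripper_width: 0.027
```

```bash
python3 -m creep '[{"dr":[0,0,0],"offset":[0,0,-0.4],"claw":2},{"dr":[0,0,0],"offset":[0,0,-0.8],"claw":2},{"dr":[0,0,0],"offset":[0,0,-1.2],"claw":2},{"dr":[0,0,0],"offset":[0,0,-1.3],"claw":2},{"dr":[0,0,0],"offset":[0,0,-1.3],"claw":2},{"dr":[0,0,0],"offset":[0,0,-1.3],"claw":2}]'
python3 - <<'E'
from h import *
s=get_state();print(s["contact_force"],s["ee_pos"])
im,d,p=cap("wrist"); save("w5.png",im); W=cloud(p,d)
Y=np.array([.2345,.972]);X=np.array([.972,-.2345]);E=np.array([.527,.151])
q=(W[...,:2]-E); sx=q@X; sy=q@Y; z=W[...,2]
m=(z>.036)&(z<.044)&(abs(sx)<.04)&(sy<-.05)&(sy>-.2)
print(m.sum(),np.percentile(sy[m],[1,99]))
E
```

```text
time_s: 9.43
ee_pos: [0.4953, 0.011, 0.0925]
eef_rot: [-0.369, -3.119, -0.0]
contact_force: [2.0, 0.8, -8.3]
gripper_width: 0.027
[ 1.97408064  0.76102853 -8.27968822] [0.49529285 0.01098576 0.09247385]
12098 [-0.17498436 -0.08436251]
```

View pics/w5.png

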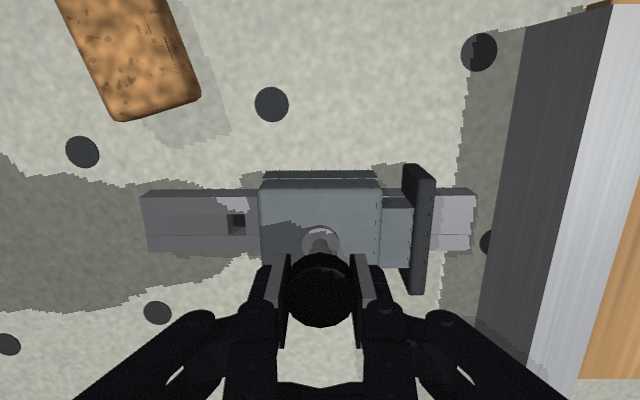

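The fingers hold the knob at (320,290), the plunger is up about 12 mm from rest at 8.3 N, and the jaw is still 84 mm from the edge. Sliding now.

```bash
python3 -m creep '[{"dr":[0,0,0],"offset":[0,0.4,0],"claw":2},{"dr":[0,0,0],"offset":[0,1.2,0],"claw":2},{"dr":[0,0,0],"offset":[0,2.1,0],"claw":2},{"dr":[0,0,0],"offset":[0,3,0],"claw":2},{"dr":[0,0,0],"offset":[0,3.9,0],"claw":2},{"dr":[0,0,0],"offset":[0,4.5,0],"claw":2},{"dr":[0,0,0],"offset":[0,4.8,0],"claw":2},{"dr":[0,0,0],"offset":[0,4.8,0],"claw":2}]'
python3 - <<'E'
from h import *
s=get_state();print(s["contact_force"],s["ee_pos"])
Y=np.array([.2345,.972]);X=np.array([.972,-.2345]);E=np.array([.527,.151])
q=s["ee_pos"][:2]-[.4953,.0110]; print("moved",q@X,q@Y)
im,d,p=cap("wrist"); W=cloud(p,d); q=(W[...,:2]-E); sx=q@X; sy=q@Y; z=W[...,2]
m=(z>.036)&(z<.044)&(abs(sx)<.04)&(sy<-.031)&(sy>-.2)
print(m.sum(),np.percentile(sy[m],[1,98,99,99.8]))
m=(z>.056)&(z<.064)&(abs(sy)<.05); print(m.sum(), np.percentile(sy[m],[1,99]))
E
```

```text
time_s: 10.15
ee_pos: [0.5066, 0.0591, 0.0927]
eef_rot: [-0.367, -3.12, -0.003]
contact_force: [0.6, 1.8, -9.6]
gripper_width: 0.027
[ 0.59099377  1.82325781 -9.58937052] [0.50658675 0.05914765 0.0926533 ]
moved -0.0003199061500732634 0.04944625378023482
12203 [-0.12550704 -0.03513971 -0.0344367  -0.03104498]
22899 [-0.03111367 -0.00099139]
```

Slid 49.4 mm and the bar is unmoved. Lowering the pin.

```bash
python3 -m creep '[{"dr":[0,0,0],"offset":[0,0.05,0.3],"claw":2},{"dr":[0,0,0],"offset":[0,0.05,0.6],"claw":2},{"dr":[0,0,0],"offset":[0,0.05,0.9],"claw":2},{"dr":[0,0,0],"offset":[0,0.05,1.2],"claw":2},{"dr":[0,0,0],"offset":[0,0.05,1.5],"claw":2},{"dr":[0,0,0],"offset":[0,0.05,1.8],"claw":2},{"dr":[0,0,0],"offset":[0,0.05,2.0],"claw":2},{"dr":[0,0,0],"offset":[0,0.05,2.0],"claw":2}]'
```

```text
time_s: 10.87
ee_pos: [0.5069, 0.0582, 0.0763]
eef_rot: [0.369, 3.118, 0.0]
contact_force: [-13.3, 2.6, 32.4]
gripper_width: 0.0272
```

```bash
python3 -m creep '[{"dr":[0,0,0],"offset":[0,0,-0.1],"claw":2},{"dr":[0,0,0],"offset":[0,0,-0.15],"claw":2},{"dr":[0,0,0],"offset":[0,0,-0.15],"claw":2},{"dr":[0,0,0],"offset":[0,0,-0.15],"claw":2}]'
python3 - <<'E'
from h import *
s=get_state();print(s["contact_force"],s["ee_pos"],s["moment"])
Y=np.array([.2345,.972]);X=np.array([.972,-.2345]);E=np.array([.527,.151])
q=s["ee_pos"][:2]-[.4953,.0110]; print("moved",q@X,q@Y)
for n in("wrist","top"):
  im,d,p=cap(n); W=cloud(p,d); q=(W[...,:2]-E); sx=q@X; sy=q@Y; z=W[...,2]
  save(n+"6.png",im if n=="wrist" else cv2.resize(im[130:260,150:400],None,fx=3.2,fy=3.2))
  if n=="wrist":
    m=(z>.036)&(z<.044)&(abs(sx)<.04)&(sy<-.031)&(sy>-.2); print(np.percentile(sy[m],[1,98,99]))
    m=(z>.056)&(z<.064)&(abs(sy)<.05); b=np.round(sx[m]/.05); print([(int(k)*50,np.percentile(sy[m][b==k],[2,98]).round(4).tolist()) for k in sorted(set(b))])
E
```

```text
time_s: 11.2
ee_pos: [0.5068, 0.0582, 0.0764]
eef_rot: [0.369, 3.119, 0.001]
contact_force: [-9.5, 2.0, 19.1]
gripper_width: 0.027
[-9.50565256  1.95672395 19.14181485] [0.50677911 0.0582001  0.0763883 ] [ 0.51427461  2.00446298 -0.07713245]
moved 8.927498026249195e-05 0.048570346980717105
[-0.12631812 -0.03599804 -0.03526595]
[(-100, [-0.0311, -0.0016]), (-50, [-0.031, -0.0014]), (0, [-0.0308, -0.0013]), (50, [-0.0253, -0.0008])]
```

View pics/wrist6.png

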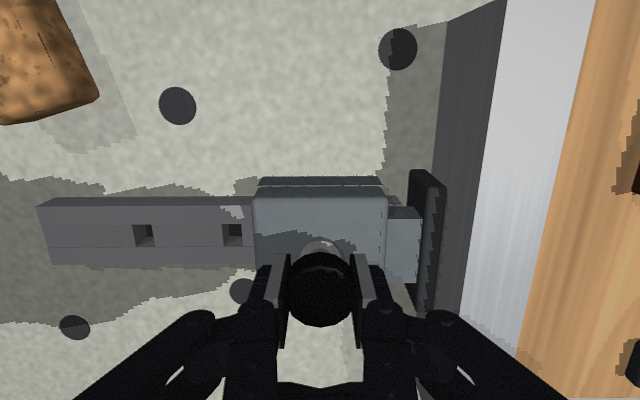

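View pics/top6.png

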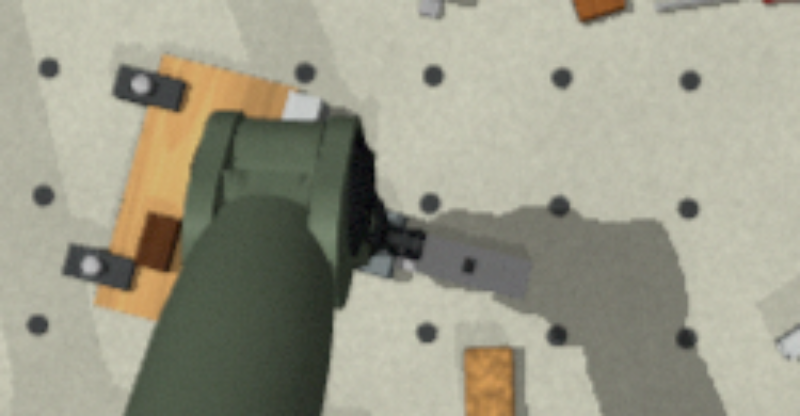

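The wrist view shows the jaw just short of the bar, two empty holes behind the stop at (143,235) and (232,233), and the knob held at (320,290). The pin is down by the full travel. Handing in.

```bash
python3 -c "
from h import *
bot.finish_job(); s=get_state(); print(s['time_s'],s['ee_pos'],s['contact_force'],s['gripper_width'])"
```

```text
the job is handed in; nothing more can be done
the job is handed in; nothing more can be done
```

The job is done and handed in at about 11.3 s of robot time, with no verdict reported. I stood the straightedge against the board's edge and let go. I then lifted the plunger, slid the stop one hole towards the board and pressed the knob fully down, still gripped.

**Straightedge:** after release it was flush to within about 0.5 mm along its length, at about 0.1° to the edge. It was centred within about 0.5 mm of the stop. After the slide it had not moved; the picture then showed only part of it.

**Stop and pin:** the gripper moved 48.6 mm along the rail, at the near end of the pin's 1.5 mm play. The pin went down: the knob dropped 16 mm to 4 mm below its rest height, and that height stayed the same at 32 N and 19 N of push. The jaw face is about 4–5 mm clear of the straightedge.

**Disagreements:**
- The last wrist picture put the board's middle about 2 mm off the first estimate. I centred the straightedge on the stop.
- The gripper read 27 mm on the 30 mm knob, but the knob did not slip.
- A sideways force of about 9.5 N remained while pressing down.

**Other loose things:** I saw no contact with any of them, and the ones in the last pictures look unmoved. I did not measure them.

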